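Wedge the short leg of a rocking bench instrument

ROBOT

A 7-joint arm with a two-finger parallel gripper is mounted at the origin on the work surface. World frame = base frame: x ahead of the robot, y to its left, z up, the work surface at z = 0. Lengths are in m, angles in rad, forces in N, time in s.
With the tool pointing down it reaches from about 0.4 to 0.9 m from the base axis. Payload 5.5 kg.
Tool frame: the origin (TCP) lies where the fingers leave the gripper's body, on its centre line; the fingertips stand 66 mm ahead of it and the grasp point (between the pads) lies 47 mm ahead of it; z points along the fingers, y is the line along which they close (so a half turn about z gives the same grasp; the last joint's range is limited). The gripper opens to 92 mm and grips with 3 to 60 N. Pads are 19 mm wide; open, the fingers measure 130 mm over their backs; the gripper's body (75 mm by 190 mm) begins 47 mm behind the grasp point.
Start: joints at [1.414, 0.501, -0.427, 1.55, 0.221, 1.138, -0.21], TCP at [0.265, -0.594, 0.292] pointing down, gripper open.
Joint ranges: [-2.88, 2.88], [-0.31, 2.03], [-1.54, 1.56], [0.2, 2.42], [-1.41, 4.55], [0.19, 2.02], [-2.57, 2.57]. Speed limits (rad/s): [2.57, 2.57, 3.14, 3.14, 3.14, 3.14, 3.14].

INTERFACE

Orientations are given as a unit quaternion [x, y, z, w].
In Python, from station import robot gives the robot as it stands. Calls block until the motion is done:
- robot.move_to(position, orientation): joint-space move of the TCP to a pose.
- robot.move_l(position, speed=0.15, ori=None, stop_force=None): straight line of the TCP; ori=None keeps the orientation; speed is the mean speed in m/s. With stop_force (N) it stops when the force on the tool has changed by that much, and returns True; else False.
- robot.movej(angles): joint-space move.
- robot.gripper_open() and robot.clamp(grip_force=None): open the fingers fully, or close them until they stop; grip_force is the grip in N (None keeps the last).
- robot.sleep(seconds).
- robot.solve_ik(position, orientation): joint angles nearest the present ones, or None.
- robot.get_obs(): the state.
- robot.camera(name): name is "scene" or "top"; returns a dict with "image" (400x640x3 uint8, blue, green, red), "depth" (400x640 float32, m along the optical axis (not along the pixel's ray), 0 where there is no reading), "intrinsics" (3x3 intrinsics, pixels), "D" ([k1, k2, p1, p2, k3] as OpenCV has them; the pictures are not rectified), "T" (4x4, takes a point from camera to world coordinates). Camera axes: x right, y down, z forward; pixel columns grow to the right and rows downward; lengths in m; the calibration is good to about 2 mm. A picture is of the moment at which its call begins.
A pose or a line that the arm cannot do raises robot.MotionError and nothing moves.
- robot.sign_off(): hands the job in; it is judged then, once.
Trained networks look in the newest picture that a camera, given by its name, has taken for a name from the list of things; names that differ only in an ending like _2 or _b are one class to them, and where a whole thing is asked for, a point or a joint stands for the part that bears it (a point fixed in the world has none). Each returns a list of dicts, best first, with "p" (0 to 1); they miss things now and then, are a little off and sometimes report something else, mostly with a low value. They report only what shows in the picture. A call takes as long as a camera call. They do not tell look-alikes from the thing itself.
- robot.recognise(query, camera): "box" ([centre column, centre row, width, height] in pixels, round what is visible of it).
- robot.regions_of(query, camera): "mask" (400x640 bool, what is visible of it) and "box" ([centre column, centre row, width, height] in pixels, round what is visible of it).
The state is a dict: "time": time; "qpos": joint angles; "qvel": joint speeds; "tau": joint torques, N m; "ee_pos": TCP position; "tool_rot": TCP orientation; "force": force on the tool from outside, world axes, zero at the start; "wrist_torque": the same for the moment, N m; "finger_gap": finger opening in m; "gripper_force": force on a finger pad.
Only numpy, scipy, OpenCV 4.12 (cv2) and the standard library are available. Lean on these libraries where they do the work, as an engineer would, in place of code of your own. Each camera call takes 0.05 s, during which the arm holds its last target. There are 200 camera calls.

TASK

The blue instrument rocks on the bench because its near right leg, as seen from the robot, is short. Press down on the cap of that leg with closed fingertips until the instrument rocks over and its short foot meets the bench, let it come back, then push the wooden wedge, thin end first, under that leg's foot until it is snug, and press firmly (about 6 N) on the cap again for half a second to prove that the instrument no longer rocks. Use gentle touches and pushes only: pick nothing up, do not shift or lift the instrument, leave everything else alone, and finish clear with the wedge snug under the foot.

Things in the scene. Friction and masses are not known exactly. Their poses are not given: they have to be found in the camera images.
- instrument: loose blue bench instrument, about 2.5 kg; white front with a dark screen facing the robot (own -x). Housing 200 (x) x 180 mm (y), underside 30 and top 125 mm above the bench. Four legs outside its left and right sides, at x +-80, y +-125 mm, each with a black round cap on top and a domed foot. Origin: on the bench under its middle; x away from the robot, y left, z up. It stands level on three feet
- short_leg: the near right leg (at x -80, y -125 mm of the instrument), rigid with it: a 16 mm post through a steel ear (40 to 46 mm above the bench), cap above, foot below. It has seized 5 to 9 mm short (unknown which), so its foot hangs that far above the bench and its cap stands that much higher than the others. Origin: the lowest point of its foot; z up
- leg_cap (a point): centre of the flat top of the short leg's cap, 36 mm across, 95 mm above the lowest point of its foot, its centre 35 mm from the housing wall. Before wedging, 1.5 to 3 N straight down here tips the instrument (about the line through the near left and far right feet) until the short foot touches the bench; let go, it falls back level
- leg_foot (a point): centre of the 14 mm radius ball that is the short leg's foot; the lowest point of the foot is 14 mm below
- wedge: loose wooden wedge lying flat right of the short leg, its thin end roughly towards that foot: 110 mm long, 90 mm wide (too wide to grip), about 150 g, 2.5 mm thick at the thin end rising straight to 19 mm at the thick end (slope 0.15). Origin: centre of its underside; x along it to the thin end, y across, z up. It slides at 0.5 to 1.5 N; the push rises sharply once the ramp bears on the foot
- wedge_back (a point): middle of the wedge's upright thick-end face (90 mm wide, 19 mm high), 9 mm above the bench, 55 mm behind the wedge's origin: push here. Once the ramp bears on the foot, 5 to 8 N makes it tight without lifting or shifting the instrument, and it stays wedged when let go
- ramp (a point): middle of the wedge's sloping top face, 10.8 mm above its underside; x runs down the slope towards the thin end, y across the wedge, z square to the slope
- block: plain rectangular wooden block lying flat, 100 x 50 x 25 mm, no taper (not the wedge); origin at the centre of its underside
- driver: screwdriver about 170 mm long lying on the bench, to be left alone; origin near its middle
- vial_a: white screw-cap bottle, 36 mm across, 75 mm tall, standing in front of the instrument, to be left alone; origin at the centre of its underside
- vial_b: second white screw-cap bottle, 36 mm across, 75 mm tall, to be left alone; origin at the centre of its underside
- red_bin: small open red bin 120 x 80 x 50 mm left of the instrument, to be left alone; origin at the centre of its underside
- spanner: spanner about 160 mm long at the left front, to be left alone; origin near its middle
- spool: grey ring-shaped spool, 64 mm across, 30 mm high, at the right, to be left alone; origin at the centre of its underside
Not all that is in view belongs to the job. What is shaped like the wedge but red is not meant.

How it is judged:
By the outcome, as a careful person would: the job done as asked, in the order asked, and still so for the second after the job is handed in, with the robot touching nothing.
It also fails if it takes over 69 s, if anything falls off the work surface, if the arm or the gripper's body presses on something with over 40 N, if the wrist force passes 120 N, or if a joint passes its speed limit or range.

## Working session

There is one attempt and no reset: what is moved stays moved. The work goes in short steps, each a Python script; the robot and the scene stay as the last script left them, time stands still between calls to the robot, and variables do not carry over. Pictures are saved under pics/ and viewed, at most 10 in all, crops included, and the job is handed in when it is done.

```bash
mkdir -p pics; cat > h.py <<'E'
import numpy as np, cv2
from station import robot
def cloud(c):
    h,w=c["depth"].shape
    u,v=np.meshgrid(np.arange(w),np.arange(h))
    p=cv2.undistortPoints(np.stack([u,v],-1).reshape(-1,1,2).astype(np.float64),np.array(c["intrinsics"]),np.array(c["D"])).reshape(h,w,2)
    d=c["depth"][...,None]
    P=np.concatenate([p*d,d],-1)
    T=np.array(c["T"]); W=P@T[:3,:3].T+T[:3,3]
    W[c["depth"]==0]=np.nan
    return W
E
python3 - <<'E'
from h import *
for n in ["scene","top"]:
    c=robot.camera(n); cv2.imwrite(f"pics/{n}0.png",c["image"]); W=cloud(c); np.save(f"{n}W.npy",W); np.save(f"{n}I.npy",c["image"])
    print(n,np.array(c["T"]).round(3).tolist())
    for q in ["instrument","leg_cap","short_leg","leg_foot","wedge","block","ramp"]:
        for r in robot.regions_of(q,n)[:3]:
            m=r["mask"]; print(q,round(r["p"],2),np.round(r["box"]).tolist(),np.nanmedian(W[m],0).round(3) if m.any() else None, m.sum())
print(robot.get_obs())
E
```

```text
scene [[0.659, 0.407, -0.632, 1.339], [0.752, -0.368, 0.547, -0.766], [-0.01, -0.836, -0.549, 0.826], [0.0, 0.0, 0.0, 1.0]]
instrument 0.81 [373.0, 214.0, 107.0, 81.0] [0.641 0.043 0.105] 4731
leg_cap 0.69 [327.0, 212.0, 15.0, 25.0] [ 0.513 -0.034  0.075] 186
short_leg 0.74 [325.0, 212.0, 11.0, 26.0] [ 0.514 -0.034  0.091] 145
wedge 0.8 [279.0, 323.0, 44.0, 43.0] [ 0.73  -0.392  0.01 ] 1483
wedge 0.65 [203.0, 258.0, 40.0, 24.0] [ 0.38  -0.415  0.009] 790
wedge 0.63 [255.0, 218.0, 34.0, 25.0] [ 0.324 -0.175  0.009] 553
block 0.73 [324.0, 276.0, 41.0, 31.0] [ 0.697 -0.194  0.023] 638
block 0.33 [327.0, 213.0, 11.0, 26.0] [ 0.514 -0.035  0.097] 127
ramp 0.87 [279.0, 243.0, 45.0, 32.0] [ 0.474 -0.197  0.009] 757
ramp 0.83 [258.0, 217.0, 34.0, 21.0] [ 0.325 -0.176  0.01 ] 512
ramp 0.83 [203.0, 258.0, 48.0, 29.0] [ 0.379 -0.414  0.009] 819
top [[0.002, -0.997, 0.078, 0.378], [-1.0, -0.003, -0.011, -0.035], [0.011, -0.078, -0.997, 1.347], [0.0, 0.0, 0.0, 1.0]]
instrument 0.84 [277.0, 168.0, 96.0, 69.0] [0.588 0.086 0.124] 4618
short_leg 0.51 [316.0, 191.0, 11.0, 12.0] [ 0.505 -0.028  0.103]
[... 622 characters left out ...]
42025 ,  0.50083472, -0.42701115,  1.55040298,  0.22079122,
        1.13830581, -0.21030943]), 'qvel': array([ 8.05228807e-05,  1.00079824e-03, -1.80302490e-04, -1.32304379e-03,
        1.42416706e-04, -5.96327278e-04,  2.44767739e-04]), 'tau': array([ 2.21656128e-04, -5.66374254e+01, -5.80979794e+00, -2.79490167e+01,
       -6.66696578e-02,  2.05863698e-02,  6.03708895e-05]), 'ee_pos': array([ 0.2649605 , -0.59354355,  0.29226937]), 'tool_rot': array([9.78049657e-01, 2.08371943e-01, 2.21071804e-05, 3.12680009e-05]), 'force': array([ 0.60797601,  0.40157828, -0.36911518]), 'wrist_torque': array([-0.00530037, -0.0257122 , -0.02657002]), 'gripper_force': 0.0, 'finger_gap': 0.09212676431201808}
```

View pics/scene0.png

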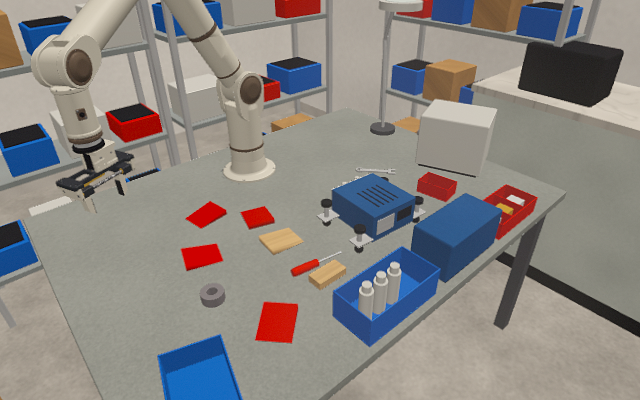

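View pics/top0.png

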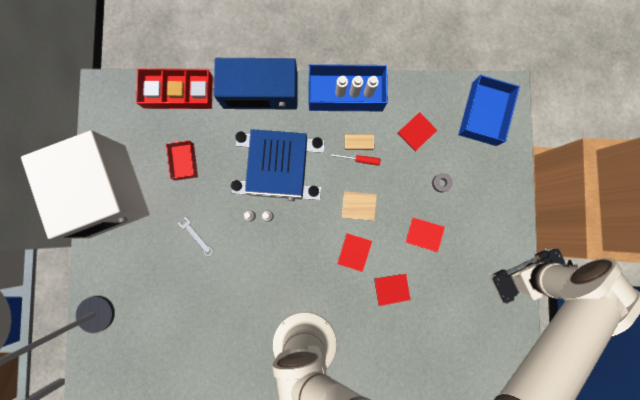

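The pictures show the instrument at top (277,165), its short-leg cap at (314,191), the wooden wedge at (360,206), and the block at (359,142). The red wedges are decoys. Next I measure cap and wedge precisely.

```bash
cat > meas.py <<'E'
from h import *
def rect(P):
    r=cv2.minAreaRect((P[:,:2]*1000).astype(np.float32)); return np.round(r[0],1),np.round(r[1],1),round(r[2],1)
def measure(n,W,I,wc=(0.467,-0.188)):
    I=I.astype(int); b,g,r=I[...,0],I[...,1],I[...,2]
    near=lambda x,y,d:(abs(W[...,0]-x)<d)&(abs(W[...,1]-y)<d)
    m=near(0.51,-0.03,0.04)&(W[...,2]>0.085)&(W[...,2]<.12)&(I.max(-1)<90)&(b-r<25)
    cap=W[m]
    if len(cap):
        zt=np.median(np.sort(cap[:,2])[-len(cap)//3:]); t=cap[cap[:,2]>zt-.006]
        print(n,"cap",len(t),t.mean(0).round(4),rect(t),"z",zt.round(4))
    m=near(*wc,0.11)&(r-b>35)&(r-g<80)&(g>90)&(W[...,2]<.03)
    k,lab,st,_=cv2.connectedComponentsWithStats(m.astype(np.uint8)); m=lab==1+np.argmax(st[1:,4])
    w=W[m]; A=np.c_[w[:,:2]-w[:,:2].mean(0),np.ones(len(w))]; s=np.linalg.lstsq(A,w[:,2],rcond=None)[0]
    print(n,"wedge",len(w),w.mean(0).round(4),rect(w),"slope",s.round(4),"thin dir deg",np.degrees(np.arctan2(-s[1],-s[0])).round(1))
    m=near(0.59,0.09,0.15)&(W[...,2]>.118)&(W[...,2]<.13)&(b-r>20)
    w=W[m]; 
    if len(w): print(n,"housing",rect(w),np.median(w[:,2]).round(4))
    m=near(0.46,0.09,0.06)&(W[...,2]>.06)&(W[...,2]<.085)&(I.min(-1)>130); w=W[m]
    print("bottles",w.mean(0).round(3) if len(w) else None)
E
python3 - <<'E'
from meas import *
for n in ["scene","top"]:
    W=np.load(n+"W.npy");I=np.load(n+"I.npy"); measure(n,W,I)
    x0,y0=(240,170) if n=="scene" else (230,110)
    cv2.imwrite(f"pics/{n}c.png",cv2.resize(I[y0:y0+125,x0:x0+165],None,fx=4.8,fy=4.8,interpolation=cv2.INTER_CUBIC))
W=np.load("topW.npy"); 
for nm,(u,v) in dict(nl=(237,186),fr=(317,143),fl=(241,136),sh=(314,191)).items():
    p=W[v-8:v+9,u-8:u+9].reshape(-1,3); p=p[p[:,2]>.075]; print(nm,p.mean(0).round(4),len(p),np.percentile(p[:,2],75).round(4))
E
```

```text
scene cap 63 [ 0.5112 -0.0322  0.1016] (array([510.3, -32.4]), array([32.7, 31.9]), 70.1) z 0.1032
scene wedge 714 [ 0.4716 -0.1909  0.0097] (array([ 458. , -181.8]), array([116.6, 114.7]), 84.0) slope [-0.0283 -0.1148  0.0097] thin dir deg 76.2
scene housing (array([599.8,  88.5]), array([183.3, 202.4]), 85.8) 0.1241
bottles [0.428 0.124 0.074]
top cap 71 [ 0.5068 -0.0285  0.1032] (array([506.8, -29.5]), array([29.3, 28.8]), 0.5) z 0.1048
top wedge 876 [ 0.4655 -0.1842  0.0104] (array([ 466.1, -185.4]), array([114.4,  92.3]), 84.7) slope [-0.0224 -0.1349  0.0104] thin dir deg 80.6
top housing (array([596. ,  90.6]), array([180.1, 199.7]), 85.8) 0.1245
bottles [0.429 0.125 0.074]
nl [0.5234 0.2175 0.0956] 108 0.0953
fr [ 0.6646 -0.0401  0.0938] 100 0.0961
fl [0.6816 0.2069 0.095 ] 111 0.0965
sh [ 0.5059 -0.0281  0.1019] 99 0.1041
```

View pics/scenec.png

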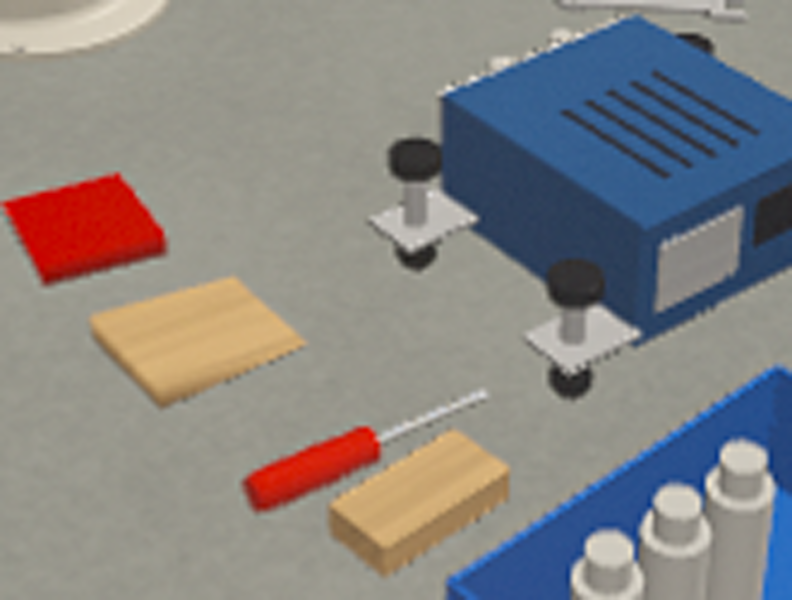

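The wood-coloured wedge's thin end points at 84.7°, towards the leg, but the foot lies about 27 mm off its axis. Cap height suggests the foot hangs about 8 mm up. I start with the first press.

```bash
cat >> h.py <<'E'
from scipy.spatial.transform import Rotation as Ro
def down(deg):  # tool y axis heading deg in world, z down
    a=np.radians(deg); y=np.array([np.cos(a),np.sin(a),0]); z=np.array([0,0,-1.]); 
    return Ro.from_matrix(np.c_[np.cross(y,z),y,z]).as_quat()
def st(t=""):
    o=robot.get_obs(); print(t,round(o["time"],2),o["ee_pos"].round(4),o["force"].round(2),round(o["finger_gap"],4))
    return o
yaw=np.radians(-4.2); Rz=np.array([[np.cos(yaw),-np.sin(yaw)],[np.sin(yaw),np.cos(yaw)]])
CAP=np.array([.508,-.0295]); OUT=Rz@np.array([-.842,-.539])
def press(z0,stop,hold,depth=.014,arc=.74):
    xy=CAP-0.002*OUT
    f0=st("above")["force"]
    print(robot.move_l([*xy,z0-.02],speed=.02,stop_force=.9)); o=st("touch"); zc=o["ee_pos"][2]; p=o["ee_pos"]
    q=[*(p[:2]+OUT*depth*arc),zc-depth]
    print(robot.move_l(q,speed=.015,stop_force=stop)); o=st("pressed")
    print("sunk",zc-o["ee_pos"][2],"dF",(o["force"]-f0).round(2))
    robot.sleep(hold); o=st("held"); print("dF",(o["force"]-f0).round(2))
    return p,f0
E
python3 - <<'E'
from h import *
robot.clamp(5); st()
q=down(-94.2+0)
robot.move_to([*CAP,.104+.066+.05],q); st()
robot.move_l([*CAP,.104+.066+.010]); robot.sleep(.2)
p,f0=press(.104+.066,3.5,.2)
robot.move_l([*p[:2],p[2]+.001],speed=.02); robot.move_l([*p[:2],p[2]+.05]); st()
E
```

```text
2.23 [ 0.2649 -0.5935  0.2922] [-0.42  0.33 -0.06] 0.0006
 4.44 [ 0.5082 -0.0305  0.22  ] [ 0.35 -1.51 -0.1 ] 0.0007
above 5.06 [ 0.5087 -0.0295  0.1809] [ 0.26  0.02 -0.3 ] 0.0004
True
touch 5.82 [ 0.5083 -0.0292  0.1676] [ 0.41 -0.43  1.67] 0.0005
True
pressed 6.51 [ 0.5039 -0.0316  0.1608] [-0.79  0.17  5.54] 0.0008
sunk 0.006808130349208907 dF [-1.05  0.16  5.85]
held 6.71 [ 0.5039 -0.0316  0.1608] [-0.31 -0.53  5.93] 0.0005
dF [-0.58 -0.54  6.23]
 7.81 [ 0.5082 -0.0295  0.2175] [ 0.29 -0.96 -0.43] 0.0003
```

```bash
cat > side.py <<'E'
from meas import *
import h
C=np.array([.466,-.185]); a=np.radians(84.7); u=np.array([np.cos(a),np.sin(a)]); v=np.array([u[1],-u[0]])
s=C-14e-3*u-(.0545+.012)*v; e=C-14e-3*u-(.0545-.0275)*v
robot.move_to([*s,.15],down(-95.3)); robot.move_l([*s,.071],speed=.12); robot.sleep(.1); st("down")
robot.move_l([*e,.071],speed=.04,stop_force=8); st("pushed")
robot.move_l([*(e-.012*v),.071],speed=.08); robot.move_l([*(e-.012*v),.13],speed=.2)
b=C-.055*u+.0275*v-.03*u-.02*u
robot.move_to([*b,.2],down(-5.3)); st()
E
python3 - <<'E'
exec(open("side.py").read())
for n in ["scene","top"]:
    c=robot.camera(n); cv2.imwrite(f"pics/{n}1.png",c["image"]); measure(n,cloud(c),c["image"],wc=(.494,-.188))
I=c["image"][110:235,230:395]; cv2.imwrite("pics/top1c.png",cv2.resize(I,None,fx=4.8,fy=4.8,interpolation=cv2.INTER_CUBIC))
E
```

```text
down 9.56 [ 0.3992 -0.1929  0.0717] [-0.16 -0.3  -0.07] 0.0005
pushed 10.7 [ 0.4378 -0.1964  0.071 ] [-0.17 -0.17  0.22] 0.0004
 12.82 [ 0.4833 -0.2914  0.1992] [-0.5  -1.13  0.51] 0.0006
scene cap 63 [ 0.5112 -0.032   0.1013] (array([510.3, -31.5]), array([29.7, 34.9]), 15.4) z 0.1026
scene wedge 735 [ 0.5006 -0.1916  0.0098] (array([ 489.3, -184. ]), array([117.4, 113.1]), 83.8) slope [-0.0252 -0.1218  0.0098] thin dir deg 78.3
scene housing (array([597.8,  88.7]), array([184.6, 202.4]), 85.7) 0.1241
bottles [0.427 0.125 0.073]
top cap 76 [ 0.5074 -0.0294  0.1028] (array([506.8, -29.5]), array([29.6, 28.8]), 0.2) z 0.1052
top wedge 873 [ 0.4951 -0.1854  0.0104] (array([ 495.9, -186.5]), array([114.1,  92.3]), 85.6) slope [-0.0201 -0.1338  0.0104] thin dir deg 81.4
top housing (array([595.9,  90.5]), array([180. , 199.8]), 85.9) 0.1244
bottles [0.429 0.125 0.074]
```

View pics/scene1.png

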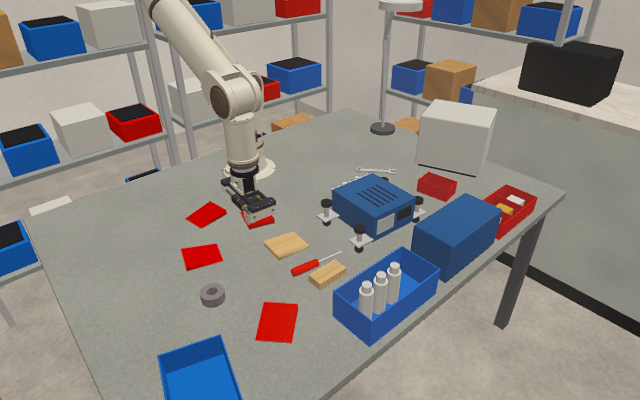

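The scene picture shows the wedge at (287,245), now lined up: its 85.6° axis passes within 1 mm of the foot. Now I push it in.

```bash
cat > push.py <<'E'
from meas import *
C=np.array([.496,-.1865]); a=np.radians(85.6); u=np.array([np.cos(a),np.sin(a)]); q=down(-4.4)
s=C-(.055+.0095+.015)*u; m=CAP-.110*u; e=CAP-.070*u
robot.move_l([*s,.2],ori=q); robot.move_l([*s,.071],speed=.12); robot.sleep(.2); f0=st("down")["force"]
print(robot.move_l([*m,.071],speed=.05,stop_force=4.5)); st("mid")
robot.sleep(.2); f1=st("settled")["force"]
k=max(3,6.0-(np.linalg.norm((f1-f0)[:2]))); print("stop",k)
print(robot.move_l([*e,.071],speed=.01,stop_force=k)); o=st("snug")
print("dF",(o["force"]-f0).round(2),"back face to foot",(CAP-o["ee_pos"][:2])@u-.0095)
robot.sleep(.3); o=st("held"); print("dF",(o["force"]-f0).round(2))
p=o["ee_pos"][:2]
robot.move_l([*(p-.03*u),.071],speed=.05); robot.move_l([*(p-.03*u),.2],speed=.2); st()
E
python3 - <<'E'
exec(open("push.py").read())
for n in ["scene","top"]:
    c=robot.camera(n); cv2.imwrite(f"pics/{n}2.png",c["image"]); measure(n,cloud(c),c["image"],wc=(.503,-.09))
    if n=="scene": cv2.imwrite("pics/scene2c.png",cv2.resize(c["image"][170:295,240:405],None,fx=4.8,fy=4.8,interpolation=cv2.INTER_CUBIC))
E
```

```text
down 14.68 [ 0.4902 -0.2661  0.0717] [-0.32 -1.13 -0.08] 0.0006
False
mid 17.38 [ 0.4996 -0.1393  0.071 ] [ 0.38 -0.31  0.76] 0.0005
settled 17.57 [ 0.4996 -0.1393  0.071 ] [-0.01 -0.48  1.26] 0.0006
stop 5.282490230074561
True
snug 20.07 [ 0.5013 -0.1135  0.0707] [-0.47  0.22 -0.42] 0.0006
dF [-0.15  1.35 -0.34] back face to foot 0.07476263472875157
held 20.37 [ 0.5009 -0.1142  0.0704] [-0.78 -0.29  0.24] 0.0004
dF [-0.46  0.84  0.33]
 21.91 [ 0.4978 -0.1443  0.1991] [0.42 0.33 0.09] 0.0008
scene cap 63 [ 0.5117 -0.0319  0.1016] (array([511., -31.]), array([30. , 35.4]), 24.0) z 0.1029
scene wedge 576 [ 0.5142 -0.0618  0.0105] (array([497.3, -46.7]), array([117.4, 116.2]), 86.0) slope [-0.0283 -0.1029  0.0105] thin dir deg 74.6
scene housing (array([599.1,  89.7]), array([184.8, 201.3]), 86.1) 0.1242
bottles [0.429 0.123 0.075]
top cap 79 [ 0.5061 -0.0281  0.1031] (array([506.4, -16.9]), array([29.3, 54.3]), 2.2) z 0.1048
top wedge 631 [ 0.5037 -0.058   0.0117] (array([506.5, -48.7]), array([112.2,  92.2]), 85.7) slope [-0.022  -0.1384  0.0117] thin dir deg 81.0
top housing (array([596.1,  90.6]), array([180.4, 199.4]), 86.0) 0.1246
bottles [0.429 0.125 0.075]
```

View pics/scene2c.png

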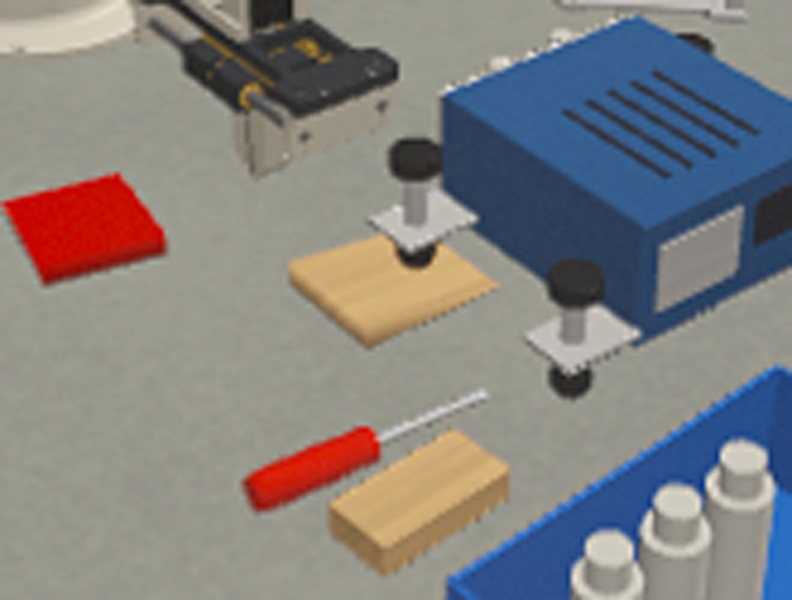

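The wedge is under the foot, around (400,280) in the crop. The force died away after the stop, so I push again, slowly, to make sure it is snug, logging the force.

```bash
cat > push2.py <<'E'
from meas import *
a=np.radians(85.6); u=np.array([np.cos(a),np.sin(a)]); p=np.array([.5010,-.1140])
s=p-.01*u
robot.move_l([*s,.2],speed=.2); robot.move_l([*s,.071],speed=.12); robot.sleep(.3); f0=st("down")["force"]
hit=False
robot.move_l([*(p-.002*u),.071],speed=.03); robot.sleep(.2); st("near")
for i in range(14):   # 0.5 mm steps, settle and read averaged force
    t=p+(-.002+.0005*(i+1))*u
    robot.move_l([*t,.071],speed=.01,stop_force=9)
    F=[]
    for _ in range(4): robot.sleep(.03); F.append(robot.get_obs()["force"])
    d=(np.mean(F,0)-f0); o=robot.get_obs()
    print(i,round(o["time"],2),d.round(2),((CAP-o["ee_pos"][:2])@u-.0095).round(4))
    if d[1]<-5.2: break
E
python3 push2.py
```

```text
down 23.78 [ 0.5005 -0.1242  0.0714] [-0.71 -0.16  1.01] 0.0003
near 24.4 [ 0.5008 -0.1161  0.071 ] [0.04 0.22 0.29] 0.0004
0 24.78 [ 0.64  0.65 -1.11] 0.0768
1 25.17 [ 0.46  0.36 -1.01] 0.0763
2 25.55 [ 0.94 -0.1  -0.87] 0.0758
3 25.93 [ 0.41  0.42 -1.26] 0.0753
4 26.32 [ 0.84  0.53 -1.14] 0.0748
5 26.7 [ 0.67 -0.75 -1.19] 0.0745
6 27.08 [ 0.06 -3.56 -0.8 ] 0.0744
7 27.47 [-0.01 -5.   -0.42] 0.0742
8 27.85 [ 0.32 -5.   -0.27] 0.074
9 28.23 [ 0.28 -5.61 -0.1 ] 0.0737
```

```bash
cat > fin.py <<'E'
from meas import *
a=np.radians(85.6); u=np.array([np.cos(a),np.sin(a)]); p=np.array([.5010,-.1140])
def mean(n=5):
    F=[]
    for _ in range(n): robot.sleep(.03); F.append(robot.get_obs()["force"])
    return np.mean(F,0)
robot.move_l([*(p+.0035*u),.071],speed=.01,stop_force=5); F=mean(); o=robot.get_obs(); print("push",F.round(2),((CAP-o["ee_pos"][:2])@u-.0095).round(4))
b=p-.03*u
robot.move_l([*b,.071],speed=.06); print("free",mean().round(2)); robot.move_l([*b,.22],speed=.2)
robot.move_l([*CAP,.22],speed=.15); robot.move_l([*CAP,.176],speed=.1); robot.sleep(.2)
f0=mean(8); print(robot.move_l([*CAP,.160],speed=.01,stop_force=4)); o=st("touch"); z=o["ee_pos"][2]
for i in range(12):
    d=(mean(6)-f0)[2]; print(i,d.round(2),robot.get_obs()["ee_pos"][2].round(4))
    if d>5.9: break
    z-=.0004 if d<3 else .0002
    robot.move_l([*CAP,z],speed=.01,stop_force=5)
robot.sleep(.7); print("hold",(mean(6)-f0).round(2)); st()
robot.move_l([*CAP,.176],speed=.03); robot.move_l([*CAP,.25],speed=.2)
robot.move_l([.42,-.3,.25],speed=.25); st("clear")
for n in ["scene","top"]:
    c=robot.camera(n); cv2.imwrite(f"pics/{n}3.png",c["image"]); measure(n,cloud(c),c["image"],wc=(.503,-.09))
E
python3 fin.py
```

```text
push [-1.06 -6.74  1.18] 0.0735
free [ 0.12  0.21 -0.45]
True
touch 33.27 [ 0.508  -0.0295  0.1685] [-0.79  0.39  6.24] 0.0004
0 5.54 0.1685
1 5.41 0.1685
2 6.92 0.1685
hold [-2.29 -0.31  6.98]
 35.27 [ 0.5082 -0.0295  0.1685] [-1.25 -0.33  7.37] 0.0007
clear 37.48 [ 0.4206 -0.2983  0.25  ] [-0.5  -0.26 -0.42] 0.0007
scene cap 62 [ 0.5111 -0.0322  0.1016] (array([510.8, -31.1]), array([29.6, 31.8]), 10.1) z 0.1031
scene wedge 573 [ 0.5142 -0.0612  0.0105] (array([497.9, -46.1]), array([117.6, 114.8]), 86.0) slope [-0.0264 -0.1015  0.0105] thin dir deg 75.4
scene housing (array([598.5,  88.4]), array([183. , 204.9]), 85.6) 0.1243
bottles [0.427 0.125 0.073]
top cap 78 [ 0.507  -0.0282  0.1029] (array([513.1, -18.9]), array([52.1, 50.3]), 83.8) z 0.1049
top wedge 628 [ 0.5034 -0.0565  0.0118] (array([506.5, -47.8]), array([112.6,  92.3]), 85.8) slope [-0.0094 -0.1412  0.0118] thin dir deg 86.2
top housing (array([596.1,  90.5]), array([179.9, 199.6]), 85.9) 0.1245
bottles [0.429 0.125 0.075]
```

The cap held firm at 7 N without sinking, the instrument has not moved, and the wedge is in place.

```bash
python3 -c "
from station import robot
print(robot.sign_off())"
```

```text
the job is handed in; nothing more can be done
None
```

The job is handed in, at about 38 s of the 69 s allowed: the first press rocked the instrument over until its foot met the bench, the wedge is snug under that foot, and the cap then took about 7 N (a little over the 6 N asked) for over half a second without sinking.

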